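# Release the detergent cartridge from its push latch

## Robot

A 6-joint arm with a two-finger parallel gripper is mounted at the origin on the work surface. World frame = base frame: x ahead of the robot, y to its left, z up, the work surface at z = 0. Lengths are in m, angles in rad, forces in N, time in s.
With the tool pointing down it reaches from about 0.25 to 0.725 m from the base axis. Payload 4 kg.
Tool frame: the origin (TCP) lies on the centre line of the jaws, within the pads' length; the fingertips stand 14 mm ahead of it and the grasp point (between the pads) lies 5 mm behind it; z points along the fingers, x is the direction in which the jaws open and shut, and the axes are right-handed (so a half turn about z gives the same grasp; the last joint's range is limited). The gripper opens to 85 mm and grips with 20 to 120 N. Pads are 22 mm wide; open, the fingers measure 114 mm over their backs; the gripper's body (76 mm by 85 mm) begins 54 mm behind the grasp point. The pads swing forward as they close: fully open they stand 13 mm farther back than shut.
Start: joints at [-1.203, 0.241, 0.005, 1.335, 0, 1.571], TCP at [0.18, -0.467, 0.245] pointing down, gripper open.
Joint ranges: [-2.72, 2.72], [-1.05, 1.87], [-1.09, 1.28], [-1.99, 2.15], [-1.42, 1.44], [-3.14, 3.14]. Speed limits (rad/s): [2.79, 2.79, 3.14, 3.14, 3.14, 3.14].

## Interface

Orientations are given as a unit quaternion [x, y, z, w].
In Python, from workcell import bot gives the robot as it stands.
- The arm moves only by the tool play_rows, never from a script. Its argument "motion" is a list of rows, each an object with "fingers": the closure, from -1 (fully open) to 1 (shut), so that 0 is half open; "translation": the shift along the tool's x, y, z in cm, a list of three; "roll": the turn about the tool's z in degrees. A call has 1 to 20 rows; each row is the pose to reach, as a shift and turn from the pose commanded when the call began, along the tool's axes at that moment; what a row does not reach only later rows make up. A row lasts 1/12 s, in which the tool goes at most 41.7 mm and 7.16 degrees, less where a joint would pass 70% of its speed; a pose out of reach is approached as far as the arm can. A call with a gripper value outside its range is refused whole. The fingers move at their own pace and stop on an object; the grip force is fixed at half the most. Time passes only in rows, so rows that repeat a pose let the fingers close. It gives the time, the measured TCP pose, the force and the opening at its end, in the units of the state.
- bot.get_obs(): the state, without advancing time (a new reading comes with each control period).
- bot.camera(name): name is "scene" or "side" or "wrist"; returns a dict with "pixels" (480x640x3 uint8, red, green, blue), "intrinsics" (3x3 intrinsics, pixels), "world_to_cam" (4x4, takes a point from world to camera coordinates). Camera axes: x right, y down, z forward; pixel columns grow to the right and rows downward; lengths in m; the calibration is good to about 2 mm. A picture is of the moment at which its call begins. There is no depth.
- bot.job_done(): hands the job in, once; it reports no verdict.
The state is a dict: "clock": time; "joint_pos": joint angles; "joint_vel": joint speeds; "tau": joint torques, N m; "eef_pos": TCP position; "tool_rot": TCP orientation; "ft_force": force on the tool from outside, world axes, zero at the start; "ft_torque": the same for the moment, N m; "grip_width": finger opening in m.
Only numpy, scipy, OpenCV 4.12 (cv2) and the standard library are available. Lean on these libraries where they do the work, as an engineer would, in place of code of your own. Each camera call takes 0.05 s, during which the arm holds its last target. There are 200 camera calls.

## Task

Open the doser's orange child guard fully by lifting it over its red bump and sliding it aside, then press the green detergent cartridge in with care until its latch lets go and it springs up. Take the cartridge out and stand it upright in the middle of the saucer. Don't force the latch, and leave the saucer and everything else on the shelf where they are.

Things in the scene. Friction and masses are not known exactly. Their poses are not given: they have to be found in the camera images.
- cartridge_mid (a point): centre of the detergent cartridge: a green upright block with black top and yellow dot, 40 (its x) x 56 (its y) x 75 mm tall, 0.17 to 0.29 kg. The point is 37.5 mm below its top; z up. It starts in a well of the doser, its top 2 mm proud of the doser's top: too low to grip. Once released it stands 38 mm proud, loose, to be gripped and drawn straight up out of the well.
- cradle_top (a point): middle of the hidden sprung cradle under the cartridge. Pressed down (5 to 11 N), its latch lets go 4 to 24 mm below the start, a depth that differs each time; a hard stop follows about 3 mm deeper, where the force climbs steeply. Once let go it lifts the cartridge 36 mm as the finger withdraws; if not pressed deep enough it comes back to the start height. A load over 35 N breaks it.
- well_mouth (a point): middle of the cartridge's 44 (doser x) x 60 mm well, at the height of the doser's flat top.
- doser: the white detergent doser, a fixed box. Origin at table height under the middle of the cartridge's well; z up, x along the cartridge's short side. Its flat top is 112 mm above the origin; the box spans x -75 to 75 mm and y -60 to 140 mm. Grey rails 8 mm high run along the x = -71 and 71 mm edges of the top.
- red_bump (a point): top of the red stop bump on the doser's top: 16 x 8 mm (doser x, y), 8 mm high. The closed guard's foot stands against it, so the guard cannot slide until it is raised at least 9 mm (it can rise 18 mm) and kept raised for the first 22 mm of travel.
- guard (a joint): travel (m) of the orange child guard along the doser's +y: 0 to 0.003 closed over the cartridge, 0.085 fully open. Raising it takes about 3 N (light spring and weight), sliding about 1.5 N. Past the bump it may be let down; it drops by itself when released and stays where it is left.
- guard_fin (a point): middle of the guard's upright orange grip fin: 12 mm thick (doser x), 34 mm long (doser y), 36 mm tall; the point is 18 mm below its top. It stands on a 50 x 68 mm plate whose upper face is 18 mm below this point; an orange bar 14 mm wide crosses to both rails 20 to 34 mm towards doser +y from here, level with the plate. Moves with the guard.
- saucer: white ceramic saucer, loose, 170 mm across, rim 16 mm high; origin under its centre. Its flat inner floor is 5 mm above the origin and about 116 mm across.
- cup: blue plastic measuring cup with a handle, 80 mm across, 90 mm tall; origin under its centre. Bystander.
- bottle: black plastic pump bottle, closed, 68 mm across, 190 mm tall; origin under its centre. Bystander.
- clamp_a: steel spring clamp with red grips lying flat, about 100 x 60 x 24 mm; origin under its pivot. Bystander.
- clamp_b: second, equal spring clamp. Bystander.
- jar: glass jar with a brass cap, 80 mm across, 110 mm tall; origin under its centre. Bystander.
- brush: hand brush lying on the shelf; origin near its middle. Bystander.
Mind the look-alikes: they are no part of the job. There is more than one size of the saucer; the one meant has the size given above.

How it is judged:
By the outcome, as a careful person would: the job done as asked, in the order asked, and still so for the second after the job is handed in, with the robot touching nothing.
It also fails if it takes over 56 s, if anything falls off the work surface, if the arm or the gripper's body presses on something with over 40 N, if the wrist force passes 120 N, or if a joint passes its speed limit or range.

## Working session

There is one attempt and no reset: what is moved stays moved. The work goes in short steps, Python scripts to look and compute and a tool call to move; the robot and the scene stay as the last step left them, time stands still between calls to the robot, and variables do not carry over. Pictures are saved under pics/ and viewed, about 8 in all and at most 12, crops included, and the job is handed in when it is done.

Besides the shell and the picture viewer there is one more tool, called after "Emit:" as a command line: name --argument value ..., lists and objects as JSON in quotes. play_rows: Moves the arm, as the interface text tells. Its arguments: {"type":"object","properties":{"motion":{"type":"array","items":{"type":"object","properties":{"fingers":{"type":"number"},"translation":{"type":"array","items":{"type":"number"}},"roll":{"type":"number"}}}}},"required":["motion"]}

```bash
mkdir -p pics
cat > h.py <<'E'
import numpy as np, cv2
from workcell import bot
def snap(name,fn):
    c=bot.camera(name); np.savez('pics/'+fn+'.npz',**{k:np.array(v) for k,v in c.items()})
    cv2.imwrite('pics/'+fn+'.png',c['pixels'][:,:,::-1]); return c
def load(fn): return dict(np.load('pics/'+fn+'.npz'))
def ray(c,u,v):
    T=c['world_to_cam'];R=T[:3,:3];o=-R.T@T[:3,3]
    return o,R.T@np.linalg.solve(c['intrinsics'],[u,v,1.])
def onz(c,u,v,z):
    o,d=ray(c,u,v); return o+d*(z-o[2])/d[2]
def proj(c,p):
    q=c['world_to_cam']@np.append(p,1); q=c['intrinsics']@q[:3]; return q[:2]/q[2]
E
python3 - <<'E'
from h import *
a=snap('scene','s0');b=snap('side','d0')
print(bot.get_obs())
for c in(a,b): print(c['pixels'].shape,-c['world_to_cam'][:3,:3].T@c['world_to_cam'][:3,3])
E
```

```text
{'clock': 0.1, 'joint_pos': array([-1.20299792e+00,  2.41304476e-01,  3.90108465e-03,  1.33517980e+00,
       -2.08613280e-05,  1.57079665e+00]), 'joint_vel': array([-0.00156263, -0.00093483,  0.00326325, -0.00093256, -0.00227751,
       -0.00092631]), 'tau': array([ 6.12094427e-04, -3.73137045e+01,  2.53010291e+01,  1.08488780e-02,
        6.79007144e-05,  1.15026077e-05]), 'eef_pos': array([ 0.17959139, -0.46608541,  0.24453458]), 'tool_rot': array([ 8.24487896e-01, -5.65878883e-01, -7.42527340e-04, -4.96974675e-04]), 'ft_force': array([ 0.24277291,  0.01446799, -0.39694945]), 'ft_torque': array([-0.00041241,  0.01156042,  0.00461072]), 'grip_width': 0.08512965674786127}
(480, 640, 3) [ 1.0965562  -0.79168454  1.07232306]
(480, 640, 3) [ 0.40297056 -0.77095593  0.86361633]
```

View pics/s0.png

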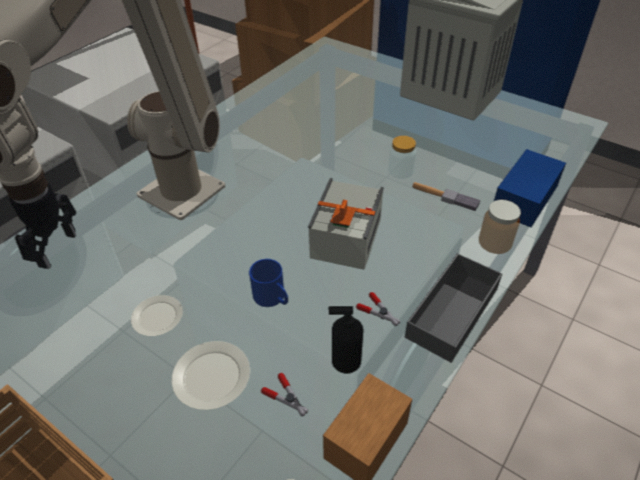

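View pics/d0.png

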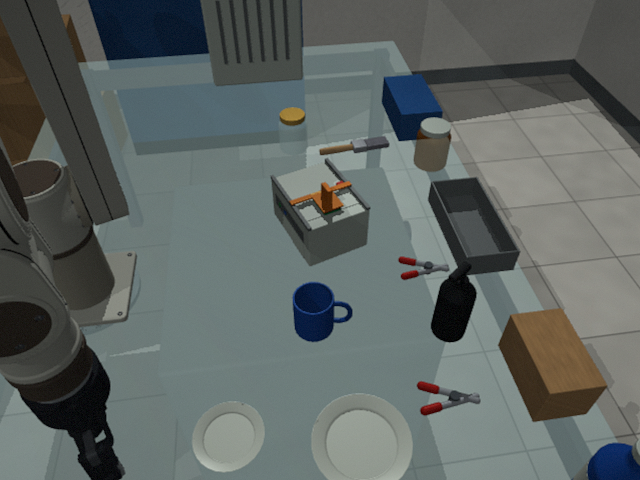

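The doser is at about (345,220) in scene and (320,210) in side. Two plates are visible, the larger at (212,375) in scene and (362,440) in side. I'll zoom in on the doser and measure the plates.

Run:
```python
from h import *
a=load('s0');b=load('d0')
A=a['pixels'][170:270,297:393,::-1];B=b['pixels'][155:255,268:368+4,::-1]
im=np.hstack([cv2.resize(x,None,fx=4,fy=4,interpolation=cv2.INTER_CUBIC) for x in (A,B)])
cv2.imwrite('pics/z0.png',im);print(im.shape)
for n,c,box in(('s',a,(330,420,160,260)),('s2',a,(285,345,120,195)),('d',b,(385,480,300,420)),('d2',b,(395,478,185,272))):
    r0,r1,c0,c1=box;g=c['pixels'][r0:r1,c0:c1].astype(int)
    m=((g.min(2)>125)&(g.max(2)-g.min(2)<32)).astype(np.uint8)
    k=max(cv2.findContours(m,cv2.RETR_EXTERNAL,cv2.CHAIN_APPROX_NONE)[0],key=cv2.contourArea)
    P=np.array([onz(c,u+c0,v+r0,.016)[:2] for u,v in k[:,0]],np.float32)
    print(n,len(k),k[:,0].min(0)+[c0,r0],k[:,0].max(0)+[c0,r0],cv2.fitEllipse(P),cv2.minEnclosingCircle(P))
```

```text
(400, 800, 3)
s 453 [160 330] [259 419] ((0.5120131373405457, -0.40536513924598694), (0.23590105772018433, 0.27283838391304016), 79.52620697021484) ((0.5086443424224854, -0.413851797580719), 0.1661265790462494)
s2 297 [120 285] [194 344] ((0.29992732405662537, -0.36384937167167664), (0.1839756816625595, 0.23356352746486664), 87.59173583984375) ((0.2973877489566803, -0.3683724105358124), 0.13910342752933502)
d 286 [311 393] [412 479] ((0.5186811685562134, -0.40921688079833984), (0.15328620374202728, 0.17048650979995728), 83.12657165527344) ((0.5177485942840576, -0.4143526554107666), 0.0845533013343811)
d2 363 [192 401] [264 472] ((0.2997647225856781, -0.3772812485694885), (0.11113142222166061, 0.11516015976667404), 24.92038917541504) ((0.2987379729747772, -0.3735048770904541), 0.06105271726846695)
```

View pics/z0.png

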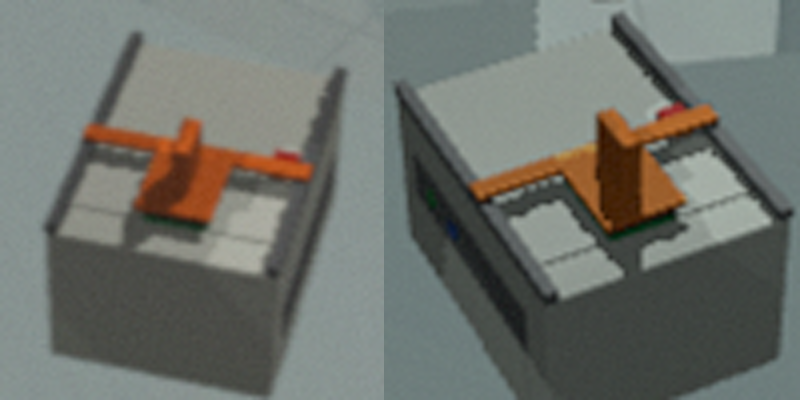

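```bash
cat > fit.py <<'E'
from h import *
from scipy.optimize import least_squares
a=load('s0');b=load('d0')
S=lambda X,Y:(a,297+X/4,170+Y/4)
D=lambda X,Y:(b,268+(X-384)/4,155+Y/4)
loc=[(-71,-60),(-71,140),(71,-60),(71,140)]
pts=[S(50,226),S(138,36),S(273,268),S(343,70),D(550,293),D(399,85),D(789,212),D(618,18)]
P=[onz(*p,.120)[:2] for p in pts]
print(np.round(P,4))
W=lambda q,l:q[:2]+np.array([[np.cos(q[2]),-np.sin(q[2])],[np.sin(q[2]),np.cos(q[2])]])@(np.array(l)/1000)
for sel in (range(4),range(4,8),range(8)):
  f=lambda q:np.concatenate([W(q,loc[i%4])-P[i] for i in sel])
  r=least_squares(f,[.5,0,0],);print(r.x,np.degrees(r.x[2]),np.round(r.fun*1000,1))
def tri(*ps):
    A=[];y=[]
    for p in ps:
        o,d=ray(*p);d=d/np.linalg.norm(d);M=np.eye(3)-np.outer(d,d);A.append(M);y.append(M@o)
    return np.linalg.lstsq(np.vstack(A),np.hstack(y),rcond=None)[0]
q=r.x
if __name__=='__main__':
  fin=tri(S(190,127),D(618,117));print('fin top',fin)
  R=np.array([[np.cos(q[2]),np.sin(q[2])],[-np.sin(q[2]),np.cos(q[2])]]);print('in doser',R@(fin[:2]-q[:2]))
  print('red',[R@(onz(*p,.119)[:2]-q[:2]) for p in (S(288,156),D(672,110))])
E
python3 fit.py
```

```text
[[ 0.4897 -0.0029]
 [ 0.4282  0.1827]
 [ 0.6232  0.0448]
 [ 0.5616  0.231 ]
 [ 0.485  -0.0068]
 [ 0.4205  0.1774]
 [ 0.6205  0.0365]
 [ 0.5553  0.2224]]
[0.53858998 0.07603442 0.32858072] 18.82628866860275 [ 1.  -0.7 -2.   3.   1.9 -2.7 -1.   0.5]
[0.53326763 0.06952744 0.32969231] 18.889978117177325 [ 0.5 -3.4  0.2  1.6 -0.6 -0.8 -0.2  2.6]
[0.53592882 0.07278093 0.32913695] 18.858157854969864 [-1.6 -4.  -4.7 -0.4 -0.7 -5.9 -3.7 -2.8  3.2 -0.1  3.   4.9  2.   2.4
  2.6  5.8]
fin top [0.53409137 0.08566071 0.15835163]
in doser [0.00242427 0.01278233]
red [array([0.05923   , 0.04845504]), array([0.05439062, 0.04486072])]
```

```bash
cat >> h.py <<'E'
def go(p,yaw=None):
    from scipy.spatial.transform import Rotation as Ro
    s=bot.get_obs();R=Ro.from_quat(s['tool_rot']).as_matrix()
    y=np.degrees(np.arctan2(R[1,0],R[0,0]))
    print('yaw',y,'tilt',R[2,2],'t cm',np.round(R.T@(np.array(p)-s['eef_pos'])*100,2),'roll',None if yaw is None else y-yaw,'clock',s['clock'],s['eef_pos'],'F',s['ft_force'],s['grip_width'])
E
python3 -c "
from h import *
go([.534,.083,.30],18.86)"
```

```text
yaw -68.92672210052301 tilt -0.9999984033386438 t cm [-38.5  -52.81  -5.48] roll -87.78672210052301 clock 0.1 [ 0.17959139 -0.46608541  0.24453458] F [ 0.24277291  0.01446799 -0.39694945] 0.08512965674786127
```

Emit:
play_rows --motion '[{"translation": [-2,-2.6,-0.3],"roll": -5,"fingers": -1},{"translation": [-4,-5.3,-0.6],"roll": -10,"fingers": -1},{"translation": [-6,-8,-1],"roll": -15,"fingers": -1},{"translation": [-8,-11,-1.2],"roll": -20,"fingers": -1},{"translation": [-10,-14,-1.5],"roll": -25,"fingers": -1},{"translation": [-12,-16.5,-2],"roll": -30,"fingers": -1},{"translation": [-14.5,-20,-2.5],"roll": -35,"fingers": -1},{"translation": [-17,-23,-3],"roll": -40,"fingers": -1},{"translation": [-19,-26,-3.5],"roll": -45,"fingers": -1},{"translation": [-21,-29,-4],"roll": -50,"fingers": -1},{"translation": [-23,-32,-4.5],"roll": -55,"fingers": -1},{"translation": [-25.5,-35,-5],"roll": -60,"fingers": -1},{"translation": [-28,-38,-5.5],"roll": -65,"fingers": -1},{"translation": [-30,-41,-5.5],"roll": -70,"fingers": -1},{"translation": [-32,-44,-5.5],"roll": -75,"fingers": -1},{"translation": [-34.5,-47,-5.5],"roll": -80,"fingers": -1},{"translation": [-36.5,-50,-5.5],"roll": -85,"fingers": -1},{"translation": [-38,-52,-5.5],"roll": -87.8,"fingers": -1},{"translation": [-38.5,-52.8,-5.5],"roll": -87.8,"fingers": -1},{"translation": [-38.5,-52.8,-5.5],"roll": -87.8,"fingers": -1}]'

```text
clock: 1.77
eef_pos: [0.5346, 0.0843, 0.299]
tool_rot: [0.986, 0.165, -0.001, -0.0]
ft_force: [0.0, -0.1, -0.9]
grip_width: 0.0854
```

```bash
python3 -c "
from h import *
c=snap('wrist','w1');print(c['world_to_cam'],c['intrinsics']);go([.534,.083,.147],18.86)"
```

```text
[[ 0.94561895  0.32527231 -0.00165086 -0.53307354]
 [ 0.30896186 -0.89659157  0.31727924 -0.14620365]
 [ 0.10172201 -0.30053532 -0.94833072  0.40310407]
 [ 0.          0.          0.          1.        ]] [[414.44712162   0.         316.22063942]
 [  0.         414.44712162 239.6980675 ]
 [  0.           0.           1.        ]]
yaw 18.915457230369295 tilt -0.9999973526270621 t cm [ 0.06 -0.   15.23] roll 0.05545723036929573 clock 1.8167 [0.53378973 0.0828976  0.29933417] F [-0.1453636   0.4877603  -1.80790774] 0.0854870024944093
```

View pics/w1.png

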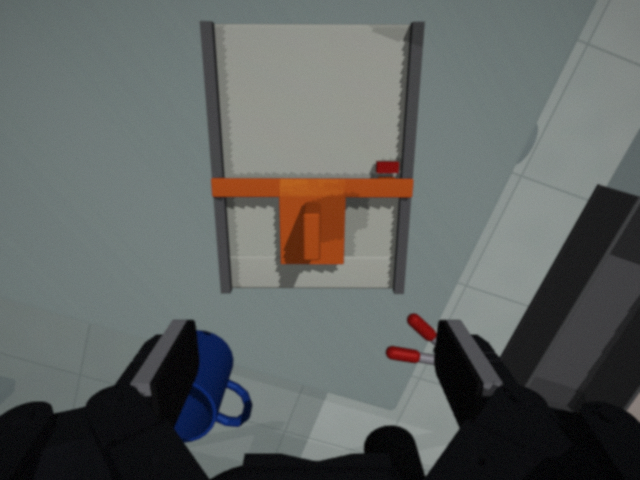

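The wrist view is clear. The fin is at about (312,232), the red bump at (387,167), and the rail ends at (226,292), (207,22), (399,293) and (418,22). I'll refit with these.

Run:
```python
from h import *
from fit import W,loc,least_squares
c=load('w1');T=c['world_to_cam'];print('cam',-T[:3,:3].T@T[:3,3])
P=[onz(c,*p,.120)[:2] for p in [(226,291),(207,22),(399,291),(418,22)]]
r=least_squares(lambda q:np.concatenate([W(q,loc[i])-P[i] for i in range(4)]),[.5,0,0]);q=r.x
print(q,np.degrees(q[2]),np.round(r.fun*1000,1))
R=np.array([[np.cos(q[2]),np.sin(q[2])],[-np.sin(q[2]),np.cos(q[2])]])
g=c['pixels'].astype(int);h=cv2.cvtColor(c['pixels'],cv2.COLOR_RGB2HSV)
m=((h[...,0]>5)&(h[...,0]<18)&(h[...,1]>150)&(h[...,2]>60))
v,u=np.nonzero(m);print('orange',u.min(),u.max(),v.min(),v.max())
for y in (187,215,235,250,262): print(y,'|',np.nonzero(m[y])[0][[0,-1]],g[y,276:348:2,0])
print('x312',g[170:275:2,312,0])
for nm,p,z in(('barL',(212,187),.122),('barR',(413,187),.122),('finTopL',(305,235),.158),('finTopR',(320,235),.158),('far',(312,205),.158),('near',(312,237),.158),('nearb',(312,260),.158),('plateN',(312,264),.122),('red',(387,167),.120)):
  w=onz(c,*p,z);print(nm,w,np.round(R@(w[:2]-q[:2])*1000,1))
```

```text
[[ 0.4897 -0.0029]
 [ 0.4282  0.1827]
 [ 0.6232  0.0448]
 [ 0.5616  0.231 ]
 [ 0.485  -0.0068]
 [ 0.4205  0.1774]
 [ 0.6205  0.0365]
 [ 0.5553  0.2224]]
[0.53858998 0.07603442 0.32858072] 18.82628866860275 [ 1.  -0.7 -2.   3.   1.9 -2.7 -1.   0.5]
[0.53326763 0.06952744 0.32969231] 18.889978117177325 [ 0.5 -3.4  0.2  1.6 -0.6 -0.8 -0.2  2.6]
[0.53592882 0.07278093 0.32913695] 18.858157854969864 [-1.6 -4.  -4.7 -0.4 -0.7 -5.9 -3.7 -2.8  3.2 -0.1  3.   4.9  2.   2.4
  2.6  5.8]
cam [0.50825124 0.16345611 0.42778333]
[0.53389522 0.07855769 0.32949823] 18.878857851340914 [ 0.2 -1.3 -1.3  1.2  0.9 -1.4  0.2  1.5]
orange 212 412 177 263
187 | [212 412] [162 164 175 178 177 177 179 180 178 174 177 178 177 176 180 180 174 174
 173 175 171 172 174 172 173 172 167 169 170 170 167 167 166 166 163 162]
215 | [280 343] [ 87  93 142 159 160 159 159 160 160 157 151 116  94 102 141 164 168 164
 164 167 166 153 129 135 136 133 136 134 134 138 136 135 136 136 129 122]
235 | [280 343] [ 85  89 128 160 160 158 150 106  94  92  93  93  97 100 134 158 158 161
 158 158 158 147 128 133 134 136 135 137 133 1
[... 351 characters left out ...]
7]
x312 [147 143 126 124 145 173 173 174 172 174 174 174 175 164 159 143 125 118
 118 116 120 127 159 165 164 160 163 163 160 162 160 160 162 161 160 157
 160 159 160 157 158 159 158 159 148 139 153 114  86  90 127 146 146]
barL [0.45399284 0.08043128 0.122     ] [-75.   27.6]
barR [0.59582318 0.12926993 0.122     ] [75.  27.9]
finTopL [0.52883276 0.07866281 0.158     ] [-4.8  1.7]
finTopR [0.53853082 0.0820045  0.158     ] [5.5 1.8]
far [0.52657816 0.1001434  0.158     ] [ 0.1 22.8]
near [0.53382236 0.07886001 0.158     ] [0.  0.3]
nearb [0.53926416 0.06287205 0.158     ] [  0.  -16.6]
plateN [0.54449907 0.04622845 0.122     ] [ -0.4 -34. ]
red [0.57231082 0.13657379 0.12      ] [55.1 42.5]
```

Emit:
play_rows --motion '[{"translation": [-0.1,0.4,3],"roll": 0,"fingers": -0.5},{"translation": [-0.1,0.4,6],"roll": 0,"fingers": -0.3},{"translation": [-0.1,0.4,9],"roll": 0,"fingers": -0.2},{"translation": [-0.1,0.4,11.5],"roll": 0,"fingers": -0.2},{"translation": [-0.1,0.4,13.5],"roll": 0,"fingers": -0.2},{"translation": [-0.1,0.4,14.7],"roll": 0,"fingers": -0.2},{"translation": [-0.1,0.4,15.5],"roll": 0,"fingers": -0.2},{"translation": [-0.1,0.4,15.5],"roll": 0,"fingers": -0.2},{"translation": [-0.1,0.4,15.5],"roll": 0,"fingers": 0.3},{"translation": [-0.1,0.4,15.5],"roll": 0,"fingers": 0.6},{"translation": [-0.1,0.4,15.5],"roll": 0,"fingers": 1},{"translation": [-0.1,0.4,15.5],"roll": 0,"fingers": 1},{"translation": [-0.1,0.4,15.5],"roll": 0,"fingers": 1},{"translation": [-0.1,0.4,15.5],"roll": 0,"fingers": 1},{"translation": [-0.1,0.4,15.5],"roll": 0,"fingers": 1},{"translation": [-0.1,0.4,15.5],"roll": 0,"fingers": 1}]'

```text
clock: 3.15
eef_pos: [0.5336, 0.0777, 0.1469]
tool_rot: [0.987, 0.164, -0.0, 0.001]
ft_force: [-5.9, -2.4, 6.2]
grip_width: 0.0111
```

Emit:
play_rows --motion '[{"translation": [0,0,-0.3],"roll": 0,"fingers": 1},{"translation": [0,0,-0.6],"roll": 0,"fingers": 1},{"translation": [0,0,-0.9],"roll": 0,"fingers": 1},{"translation": [0,0,-1.2],"roll": 0,"fingers": 1},{"translation": [0,0,-1.5],"roll": 0,"fingers": 1},{"translation": [0,0,-1.6],"roll": 0,"fingers": 1},{"translation": [0,0,-1.6],"roll": 0,"fingers": 1},{"translation": [0,0,-1.6],"roll": 0,"fingers": 1}]'

```text
clock: 3.82
eef_pos: [0.5335, 0.0782, 0.161]
tool_rot: [0.986, 0.164, -0.001, 0.0]
ft_force: [-5.3, -3.4, -4.1]
grip_width: 0.011
```

Emit:
play_rows --motion '[{"translation": [0,-0.4,0],"roll": 0,"fingers": 1},{"translation": [0,-0.9,0],"roll": 0,"fingers": 1},{"translation": [0,-1.5,0],"roll": 0,"fingers": 1},{"translation": [0,-2.1,0],"roll": 0,"fingers": 1},{"translation": [0,-2.7,0],"roll": 0,"fingers": 1},{"translation": [0,-3.3,0],"roll": 0,"fingers": 1},{"translation": [0,-3.9,0],"roll": 0,"fingers": 1},{"translation": [0,-4.5,0],"roll": 0,"fingers": 1},{"translation": [0,-5.1,0],"roll": 0,"fingers": 1},{"translation": [0,-5.7,0],"roll": 0,"fingers": 1},{"translation": [0,-6.3,0],"roll": 0,"fingers": 1},{"translation": [0,-6.9,0],"roll": 0,"fingers": 1},{"translation": [0,-7.4,0],"roll": 0,"fingers": 1},{"translation": [0,-7.9,0],"roll": 0,"fingers": 1},{"translation": [0,-8.3,0],"roll": 0,"fingers": 1},{"translation": [0,-8.5,0],"roll": 0,"fingers": 1},{"translation": [0,-8.6,0],"roll": 0,"fingers": 1},{"translation": [0,-8.7,0],"roll": 0,"fingers": 1},{"translation": [0,-8.7,0],"roll": 0,"fingers": 1},{"translation": [0,-8.7,0],"roll": 0,"fingers": 1}]'

```text
clock: 5.48
eef_pos: [0.5064, 0.1576, 0.1609]
tool_rot: [0.987, 0.163, -0.001, 0.003]
ft_force: [-1.4, -11.4, -3.1]
grip_width: 0.0112
```

Emit:
play_rows --motion '[{"translation": [0,-0.2,0],"roll": 0,"fingers": 1},{"translation": [0,-0.2,0.4],"roll": 0,"fingers": 1},{"translation": [0,-0.2,0.8],"roll": 0,"fingers": 1},{"translation": [0,-0.2,1.2],"roll": 0,"fingers": 1},{"translation": [0,-0.2,1.5],"roll": 0,"fingers": 1},{"translation": [0,-0.2,1.5],"roll": 0,"fingers": 1}]'

```text
clock: 5.98
eef_pos: [0.5063, 0.1579, 0.1469]
tool_rot: [0.987, 0.162, 0.0, 0.005]
ft_force: [-1.2, -15.6, 1.3]
grip_width: 0.011
```

Emit:
play_rows --motion '[{"translation": [0,0,0],"roll": 0,"fingers": 0.2},{"translation": [0,0,0],"roll": 0,"fingers": 0},{"translation": [0,0,0],"roll": 0,"fingers": -0.2},{"translation": [0,0,0],"roll": 0,"fingers": -0.2},{"translation": [0,0,-1],"roll": 0,"fingers": -0.2},{"translation": [0,0,-3],"roll": 0,"fingers": -0.2},{"translation": [0,0,-6],"roll": 0,"fingers": -0.2},{"translation": [0,2,-9],"roll": 0,"fingers": 0.3},{"translation": [0,5,-10],"roll": 0,"fingers": 1},{"translation": [0,7,-10],"roll": 0,"fingers": 1},{"translation": [0,9,-10],"roll": 0,"fingers": 1},{"translation": [0,9,-10],"roll": 0,"fingers": 1},{"translation": [0,9,-10],"roll": 0,"fingers": 1},{"translation": [0,9,-10],"roll": 0,"fingers": 1}]'

```text
clock: 7.15
eef_pos: [0.5347, 0.0781, 0.2467]
tool_rot: [0.986, 0.164, 0.0, -0.0]
ft_force: [0.3, -0.5, -1.0]
grip_width: -0.0001
```

```bash
python3 -c "
from h import *
c=snap('wrist','w2');go([.534,.0785,.147],18.86)"
```

```text
yaw 18.930445060866436 tilt -0.9999998585703871 t cm [-0.05 -0.03  9.95] roll 0.07044506086643665 clock 7.2 [0.53452629 0.07833319 0.24654567] F [-0.31936477  0.98560613  0.86629105] 0.00019169768310026535
```

View pics/w2.png

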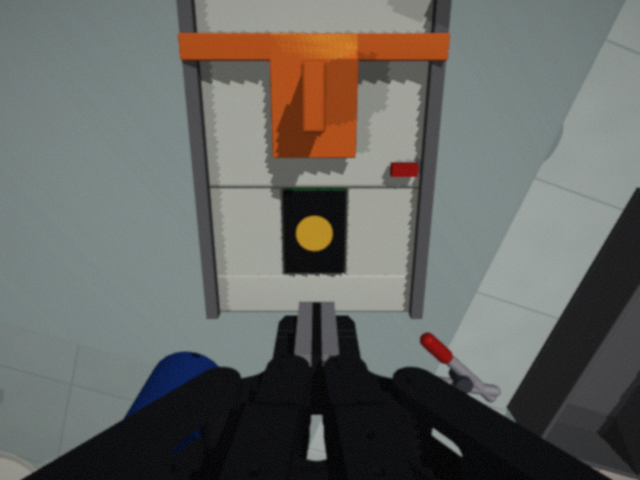

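The guard is open and the black cartridge top with its yellow dot shows at (314,233). The bar is at v≈47.

```bash
python3 - <<'E' | tail -8
from h import *
c=load('w2');q=np.array([.53390,.07856,.3295])
R=np.array([[np.cos(q[2]),np.sin(q[2])],[-np.sin(q[2]),np.cos(q[2])]])
h=cv2.cvtColor(c['pixels'],cv2.COLOR_RGB2HSV)
m=((h[...,0]>18)&(h[...,0]<28)&(h[...,1]>120)&(h[...,2]>100)&(np.arange(480)[:,None]>190)&(np.arange(480)[:,None]<280)).astype(np.uint8)
M=cv2.moments(m,True);u,v=M['m10']/M['m00'],M['m01']/M['m00']
for n,p,z in(('dot',(u,v),.114),('bar',(314,47),.122),('plateN',(314,157),.122),('blk',(283,272),.114),('blk',(347,272),.114),('blkfar',(347,188),.114),('rail',(211,317),.12),('rail',(417,317),.12)):
  w=onz(c,*p,z);print(n,p,np.round(w,4),np.round(R@(w[:2]-q[:2])*1000,1))
go([.534,.0785,.135])
E
```

```text
bar (314, 47) [0.4979 0.1839 0.122 ] [1.000e-01 1.113e+02]
plateN (314, 157) [0.5175 0.1264 0.122 ] [-0.1 50.6]
blk (283, 272) [0.5227 0.0451 0.114 ] [-21.4 -28. ]
blk (347, 272) [0.5641 0.0592 0.114 ] [ 22.3 -28. ]
blkfar (347, 188) [0.544  0.1138 0.114 ] [20.9 30. ]
rail (211, 317) [ 0.4852 -0.0007  0.12  ] [-71.7 -59.2]
rail (417, 317) [0.6204 0.0455 0.12  ] [ 71.1 -59.3]
yaw 18.930445060866436 tilt -0.9999998585703871 t cm [-0.05 -0.03 11.15] roll None clock 7.2 [0.53452629 0.07833319 0.24654567] F [-0.31936477  0.98560613  0.86629105] 0.00019169768310026535
```

Emit:
play_rows --motion '[{"translation": [0,-0.05,3],"roll": 0,"fingers": 1},{"translation": [0,-0.05,6],"roll": 0,"fingers": 1},{"translation": [0,-0.05,9],"roll": 0,"fingers": 1},{"translation": [0,-0.05,10.5],"roll": 0,"fingers": 1},{"translation": [0,-0.05,11.2],"roll": 0,"fingers": 1},{"translation": [0,-0.05,11.5],"roll": 0,"fingers": 1},{"translation": [0,-0.05,11.7],"roll": 0,"fingers": 1},{"translation": [0,-0.05,11.9],"roll": 0,"fingers": 1},{"translation": [0,-0.05,12],"roll": 0,"fingers": 1},{"translation": [0,-0.05,12.1],"roll": 0,"fingers": 1},{"translation": [0,-0.05,12.1],"roll": 0,"fingers": 1}]'

```text
clock: 8.12
eef_pos: [0.5359, 0.0781, 0.1275]
tool_rot: [0.986, 0.164, 0.002, 0.0]
ft_force: [-0.6, -0.7, 6.8]
grip_width: -0.0001
```

Emit:
play_rows --motion '[{"translation": [0,0,0.1],"roll": 0,"fingers": 1},{"translation": [0,0,0.2],"roll": 0,"fingers": 1},{"translation": [0,0,0.2],"roll": 0,"fingers": 1}]'

```text
clock: 8.37
eef_pos: [0.5359, 0.0781, 0.1256]
tool_rot: [0.986, 0.164, 0.002, 0.0]
ft_force: [-0.3, -1.1, 5.6]
grip_width: -0.0
```

Emit:
play_rows --motion '[{"translation": [0,0,0.1],"roll": 0,"fingers": 1},{"translation": [0,0,0.2],"roll": 0,"fingers": 1},{"translation": [0,0,0.2],"roll": 0,"fingers": 1}]'

```text
clock: 8.62
eef_pos: [0.536, 0.0781, 0.1237]
tool_rot: [0.986, 0.164, 0.002, 0.0]
ft_force: [0.1, -0.4, 6.2]
grip_width: 0.0002
```

Emit:
play_rows --motion '[{"translation": [0,0,0.1],"roll": 0,"fingers": 1},{"translation": [0,0,0.2],"roll": 0,"fingers": 1},{"translation": [0,0,0.2],"roll": 0,"fingers": 1}]'

```text
clock: 8.87
eef_pos: [0.536, 0.078, 0.1217]
tool_rot: [0.986, 0.164, 0.002, 0.0]
ft_force: [-1.0, 0.2, 6.0]
grip_width: 0.0001
```

Emit:
play_rows --motion '[{"translation": [0,0,0.1],"roll": 0,"fingers": 1},{"translation": [0,0,0.2],"roll": 0,"fingers": 1},{"translation": [0,0,0.2],"roll": 0,"fingers": 1}]'

```text
clock: 9.12
eef_pos: [0.5361, 0.0779, 0.12]
tool_rot: [0.986, 0.164, 0.002, 0.0]
ft_force: [-1.3, -0.5, 7.4]
grip_width: -0.0
```

Emit:
play_rows --motion '[{"translation": [0,0,0.1],"roll": 0,"fingers": 1},{"translation": [0,0,0.2],"roll": 0,"fingers": 1},{"translation": [0,0,0.2],"roll": 0,"fingers": 1}]'

```text
clock: 9.37
eef_pos: [0.5362, 0.0779, 0.1181]
tool_rot: [0.986, 0.164, 0.002, 0.0]
ft_force: [-1.0, -1.5, 8.6]
grip_width: 0.0001
```

Emit:
play_rows --motion '[{"translation": [0,0,0.1],"roll": 0,"fingers": 1},{"translation": [0,0,0.2],"roll": 0,"fingers": 1},{"translation": [0,0,0.2],"roll": 0,"fingers": 1}]'

```text
clock: 9.62
eef_pos: [0.5362, 0.0779, 0.1161]
tool_rot: [0.986, 0.164, 0.002, 0.0]
ft_force: [-0.6, -1.0, 7.6]
grip_width: 0.0003
```

Emit:
play_rows --motion '[{"translation": [0,0,0.1],"roll": 0,"fingers": 1},{"translation": [0,0,0.2],"roll": 0,"fingers": 1},{"translation": [0,0,0.2],"roll": 0,"fingers": 1}]'

```text
clock: 9.87
eef_pos: [0.5362, 0.0779, 0.1142]
tool_rot: [0.986, 0.164, 0.002, 0.0]
ft_force: [-1.3, -1.7, 7.9]
grip_width: 0.0001
```

Emit:
play_rows --motion '[{"translation": [0,0,0.1],"roll": 0,"fingers": 1},{"translation": [0,0,0.2],"roll": 0,"fingers": 1},{"translation": [0,0,0.2],"roll": 0,"fingers": 1}]'

```text
clock: 10.12
eef_pos: [0.5369, 0.0776, 0.1133]
tool_rot: [0.987, 0.164, 0.003, 0.001]
ft_force: [-3.0, -1.1, 13.2]
grip_width: 0.0001
```

Emit:
play_rows --motion '[{"translation": [0,0,-0.3],"roll": 0,"fingers": 1},{"translation": [0,0,-0.7],"roll": 0,"fingers": 1},{"translation": [0,0,-1.2],"roll": 0,"fingers": 1},{"translation": [0,0,-1.8],"roll": 0,"fingers": 1},{"translation": [0,0,-2.4],"roll": 0,"fingers": 1},{"translation": [0,0,-3],"roll": 0,"fingers": 1},{"translation": [0,0,-3.6],"roll": 0,"fingers": 1},{"translation": [0,0,-4.2],"roll": 0,"fingers": 1},{"translation": [0,0,-4.8],"roll": 0,"fingers": 1},{"translation": [0,0,-5.4],"roll": 0,"fingers": 1},{"translation": [0,0,-7],"roll": 0,"fingers": 1},{"translation": [0,0,-10],"roll": 0,"fingers": 0},{"translation": [0,0,-13],"roll": 0,"fingers": -1},{"translation": [0,0,-15],"roll": 0,"fingers": -1},{"translation": [0,0,-15],"roll": 0,"fingers": -1},{"translation": [0,0,-15],"roll": 0,"fingers": -1}]'

```text
clock: 11.45
eef_pos: [0.5347, 0.0781, 0.2601]
tool_rot: [0.986, 0.164, 0.001, -0.0]
ft_force: [0.2, 0.5, -1.0]
grip_width: 0.0603
```

```bash
python3 -c "
from h import *
c=snap('wrist','w3');b=snap('side','d3');go([.534,.0785,.137],18.88)
B=cv2.resize(b['pixels'][150:260,260:380,::-1],(480,440))
cv2.imwrite('pics/z3.png',np.hstack([cv2.resize(c['pixels'][:,:,::-1],(320,240)),B[:240]*0,B][:1]+[np.vstack([B])]) if 0 else B)
cv2.imwrite('pics/z3.png',np.hstack([np.vstack([cv2.resize(c['pixels'][:,:,::-1],(320,240)),np.zeros((200,320,3),np.uint8)]),B]))"
```

```text
yaw 18.874577373653644 tilt -0.9999947085856358 t cm [ 0.1  -0.03 12.08] roll -0.005422626346355486 clock 11.55 [0.53352423 0.07788058 0.2578339 ] F [-0.05435684 -0.63962812 -0.95391802] 0.07448491670324216
```

View pics/z3.png

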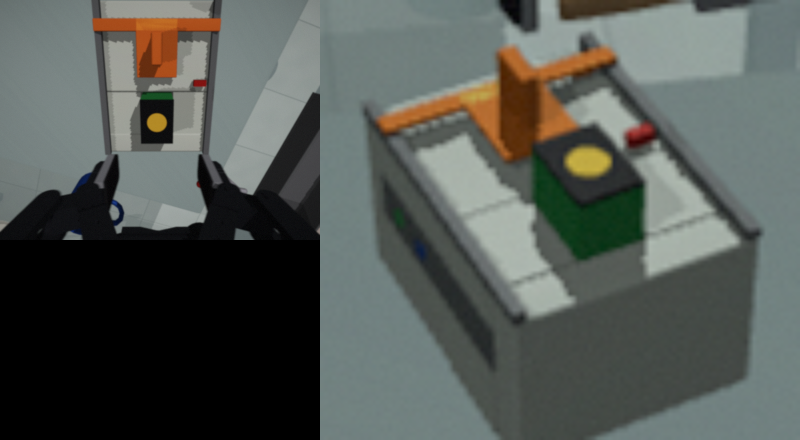

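The cartridge is released and stands proud. Next I'll measure its centre.

Run:
```python
from h import *
q=np.array([.53390,.07856,.3295])
R=np.array([[np.cos(q[2]),np.sin(q[2])],[-np.sin(q[2]),np.cos(q[2])]])
for f,b in(('w3',(200,300,270,360)),('d3',(170,215,310,345))):
  c=load(f);h=cv2.cvtColor(c['pixels'],cv2.COLOR_RGB2HSV)
  m=((h[...,0]>18)&(h[...,0]<32)&(h[...,1]>120)&(h[...,2]>90)).astype(np.uint8);k=np.zeros_like(m);k[b[0]:b[1],b[2]:b[3]]=1;m*=k
  M=cv2.moments(m,True);u,v=M['m10']/M['m00'],M['m01']/M['m00']
  w=onz(c,u,v,.150);print(f,u,v,M['m00'],w,R@(w[:2]-q[:2]))
go([.534,.0785,.131],18.88)
```

```text
w3 313.3569051580699 244.71214642262896 1202.0 [0.53370359 0.07805397 0.15      ] [-0.00034958 -0.00041526]
d3 326.5 190.0 72.0 [0.53281727 0.07433296 0.15      ] [-0.00239222 -0.00364931]
yaw 18.874577373653644 tilt -0.9999947085856358 t cm [ 0.11 -0.03 12.68] roll -0.005422626346355486 clock 11.55 [0.53352423 0.07788058 0.2578339 ] F [-0.05435684 -0.63962812 -0.95391802] 0.07448491670324216
```

Emit:
play_rows --motion '[{"translation": [0,0,3],"roll": 0,"fingers": -1},{"translation": [0,0,6],"roll": 0,"fingers": -1},{"translation": [0,0,8.5],"roll": 0,"fingers": -1},{"translation": [0,0,10.5],"roll": 0,"fingers": -1},{"translation": [0,0,11.8],"roll": 0,"fingers": -1},{"translation": [0,0,12.5],"roll": 0,"fingers": -1},{"translation": [0,0,12.8],"roll": 0,"fingers": -0.5},{"translation": [0,0,12.8],"roll": 0,"fingers": 0},{"translation": [0,0,12.8],"roll": 0,"fingers": 0.3},{"translation": [0,0,12.8],"roll": 0,"fingers": 1},{"translation": [0,0,12.8],"roll": 0,"fingers": 1},{"translation": [0,0,12.8],"roll": 0,"fingers": 1},{"translation": [0,0,12.8],"roll": 0,"fingers": 1},{"translation": [0,0,12.8],"roll": 0,"fingers": 1},{"translation": [0,0,12.8],"roll": 0,"fingers": 1}]'

```text
clock: 12.8
eef_pos: [0.5352, 0.078, 0.1319]
tool_rot: [0.986, 0.164, 0.001, 0.0]
ft_force: [-0.4, 0.6, 2.0]
grip_width: 0.039
```

Emit:
play_rows --motion '[{"translation": [0,0,-0.5],"roll": 0,"fingers": 1},{"translation": [0,0,-1.2],"roll": 0,"fingers": 1},{"translation": [0,0,-2.2],"roll": 0,"fingers": 1},{"translation": [0,0,-3.2],"roll": 0,"fingers": 1},{"translation": [0,0,-4.2],"roll": 0,"fingers": 1},{"translation": [0,0,-5.2],"roll": 0,"fingers": 1},{"translation": [0,0,-6.5],"roll": 0,"fingers": 1},{"translation": [0,0,-8],"roll": 0,"fingers": 1},{"translation": [0,0,-9.5],"roll": 0,"fingers": 1},{"translation": [0,0,-11],"roll": 0,"fingers": 1},{"translation": [0,0,-11],"roll": 0,"fingers": 1},{"translation": [0,0,-11],"roll": 0,"fingers": 1}]'

```text
clock: 13.8
eef_pos: [0.5353, 0.0781, 0.2426]
tool_rot: [0.986, 0.164, 0.001, 0.0]
ft_force: [-0.5, 0.7, -2.0]
grip_width: 0.0398
```

Run:
```python
from h import *
a=snap('scene','s4');b=snap('side','d4')
go([.516,-.412,.242],18.88)
# saucer rim refined: brightness contrast vs shelf
for n,c,(r0,r1,c0,c1) in(('s',a,(330,420,160,262)),('d',b,(385,480,300,422))):
    g=cv2.cvtColor(c['pixels'],cv2.COLOR_RGB2HSV)[r0:r1,c0:c1].astype(int)
    gray=c['pixels'][r0:r1,c0:c1].astype(int)
    m=((gray[...,0]-gray[...,2])>-2).astype(np.uint8)
    m=cv2.morphologyEx(m,cv2.MORPH_OPEN,np.ones((3,3)))
    k=max(cv2.findContours(m,cv2.RETR_EXTERNAL,cv2.CHAIN_APPROX_NONE)[0],key=cv2.contourArea)
    k=cv2.convexHull(k)
    P=np.array([onz(c,u+c0,v+r0,.016)[:2] for u,v in k[:,0] if v+r0<478],np.float32)
    A=np.c_[2*P,np.ones(len(P))];s=np.linalg.lstsq(A,(P**2).sum(1),rcond=None)[0];rad=np.sqrt(s[2]+s[0]**2+s[1]**2)
    print(n,k[:,0].min(0)+[c0,r0],k[:,0].max(0)+[c0,r0],s[:2],'diam',2*rad,'res',np.std(np.linalg.norm(P-s[:2],axis=1)))
```

```text
yaw 18.873464671602783 tilt -0.9999993205724773 t cm [-17.56  45.77  -0.12] roll -0.006535328397216489 clock 13.9 [0.53408223 0.0778797  0.24065141] F [-0.34412085 -0.41889515 -2.47462276] 0.03936135749852283
s [172 341] [249 409] [ 0.51966281 -0.41168186] diam 0.16963760207466547 res 0.0005632264623607682
d [312 395] [411 479] [ 0.51772516 -0.41539131] diam 0.16664820639326625 res 0.00023680603758057566
```

Emit:
play_rows --motion '[{"translation": [-0.5,1.2,-0.5],"roll": 0,"fingers": 1},{"translation": [-1.3,3.4,-1],"roll": 0,"fingers": 1},{"translation": [-2.4,6.3,-1],"roll": 0,"fingers": 1},{"translation": [-3.6,9.4,-1],"roll": 0,"fingers": 1},{"translation": [-4.8,12.5,-1],"roll": 0,"fingers": 1},{"translation": [-6,15.6,-1],"roll": 0,"fingers": 1},{"translation": [-7.2,18.7,-1],"roll": 0,"fingers": 1},{"translation": [-8.4,21.8,-1],"roll": 0,"fingers": 1},{"translation": [-9.6,24.9,-1],"roll": 0,"fingers": 1},{"translation": [-10.8,28,-1],"roll": 0,"fingers": 1},{"translation": [-12,31.1,-1],"roll": 0,"fingers": 1},{"translation": [-13.2,34.2,-1],"roll": 0,"fingers": 1},{"translation": [-14.4,37.3,-1],"roll": 0,"fingers": 1},{"translation": [-15.5,40.3,-1],"roll": 0,"fingers": 1},{"translation": [-16.4,42.8,-1],"roll": 0,"fingers": 1},{"translation": [-17.1,44.6,-1],"roll": 0,"fingers": 1},{"translation": [-17.4,45.5,-0.5],"roll": 0,"fingers": 1},{"translation": [-17.5,45.7,0],"roll": 0,"fingers": 1},{"translation": [-17.5,45.7,0],"roll": 0,"fingers": 1},{"translation": [-17.5,45.7,0],"roll": 0,"fingers": 1}]'

```text
clock: 15.57
eef_pos: [0.5163, -0.4097, 0.2401]
tool_rot: [0.986, 0.164, -0.001, -0.001]
ft_force: [-0.0, 0.5, -1.9]
grip_width: 0.0393
```

```bash
python3 -c "
from h import *
c=snap('wrist','w5');go([.517,-.412,.07],18.88)"
```

```text
yaw 18.955784054823923 tilt -0.9999983195017965 t cm [-0.04  0.27 17.08] roll 0.0757840548239237 clock 15.6167 [ 0.51673306 -0.4095797   0.24082698] F [ 0.06957209  0.44616758 -1.15107364] 0.03904856337645752
```

View pics/w5.png

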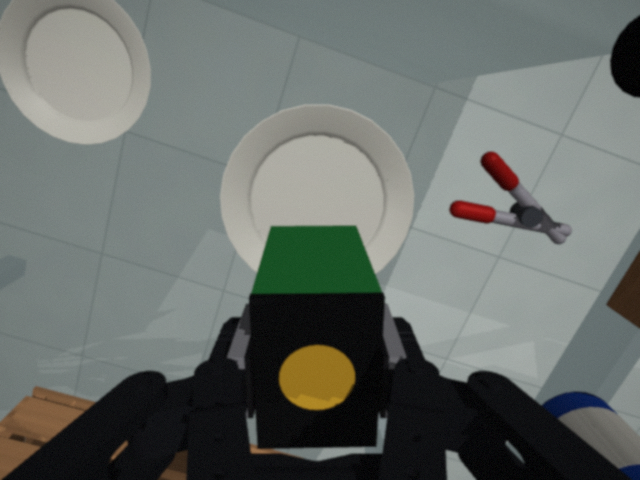

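The cartridge is held with its dot at (317,377). The saucer rim spans u 221–413 with its top at v≈104. I'll fit the rim arc.

Run:
```python
from h import *
c=load('w5');g=c['pixels'].astype(int);print(g[180,200:240:4].tolist())
m=((g[...,0]-g[...,2]>0)).astype(np.uint8);m[:, :200]=0;m[:,430:]=0;m[250:]=0
m=cv2.morphologyEx(m,cv2.MORPH_OPEN,np.ones((5,5)))
k=max(cv2.findContours(m,cv2.RETR_EXTERNAL,cv2.CHAIN_APPROX_NONE)[0],key=cv2.contourArea)[:,0]
print(k.min(0),k.max(0));k=cv2.convexHull(k)[:,0];k=k[k[:,1]<240]
P=np.array([onz(c,u,v,.016)[:2] for u,v in k])
A=np.c_[2*P,np.ones(len(P))];s=np.linalg.lstsq(A,(P**2).sum(1),rcond=None)[0]
print('rim',s[:2],'diam',2*np.sqrt(s[2]+s[0]**2+s[1]**2),np.std(np.linalg.norm(P-s[:2],axis=1)))
print('dot',onz(c,317,377,.2408+.018))
go([s[0],s[1],.07],18.88)
```

```text
[[125, 134, 133], [122, 129, 129], [125, 133, 133], [121, 130, 128], [122, 132, 129], [126, 136, 134], [163, 163, 154], [163, 161, 153], [163, 162, 154], [158, 158, 149]]
[220 105] [413 249]
rim [ 0.51784114 -0.41173977] diam 0.16888202464241633 0.00015450080847412932
dot [ 0.51686204 -0.40850713  0.2588    ]
yaw 18.955784054823923 tilt -0.9999983195017965 t cm [ 0.05  0.27 17.08] roll 0.0757840548239237 clock 15.6167 [ 0.51673306 -0.4095797   0.24082698] F [ 0.06957209  0.44616758 -1.15107364] 0.03904856337645752
```

Emit:
play_rows --motion '[{"translation": [0.1,0.3,1],"roll": 0,"fingers": 1},{"translation": [0.1,0.3,3],"roll": 0,"fingers": 1},{"translation": [0.1,0.3,5.5],"roll": 0,"fingers": 1},{"translation": [0.1,0.3,8],"roll": 0,"fingers": 1},{"translation": [0.1,0.3,10.5],"roll": 0,"fingers": 1},{"translation": [0.1,0.3,13],"roll": 0,"fingers": 1},{"translation": [0.1,0.3,15],"roll": 0,"fingers": 1},{"translation": [0.1,0.3,16.2],"roll": 0,"fingers": 1},{"translation": [0.1,0.3,16.9],"roll": 0,"fingers": 1},{"translation": [0.1,0.3,17.3],"roll": 0,"fingers": 1},{"translation": [0.1,0.3,17.3],"roll": 0,"fingers": 1},{"translation": [0.1,0.3,17.3],"roll": 0,"fingers": 1}]'

```text
clock: 16.62
eef_pos: [0.5194, -0.4137, 0.0692]
tool_rot: [0.986, 0.164, 0.001, 0.001]
ft_force: [-0.1, 0.1, -1.3]
grip_width: 0.0392
```

Emit:
play_rows --motion '[{"translation": [0,0,0.1],"roll": 0,"fingers": 1},{"translation": [0,0,0.2],"roll": 0,"fingers": 1},{"translation": [0,0,0.3],"roll": 0,"fingers": 1},{"translation": [0,0,0.3],"roll": 0,"fingers": 1}]'

```text
clock: 16.95
eef_pos: [0.5188, -0.4137, 0.0656]
tool_rot: [0.986, 0.164, 0.0, 0.0]
ft_force: [0.1, -0.7, -1.5]
grip_width: 0.039
```

Emit:
play_rows --motion '[{"translation": [0,0,0.1],"roll": 0,"fingers": 1},{"translation": [0,0,0.2],"roll": 0,"fingers": 1},{"translation": [0,0,0.2],"roll": 0,"fingers": 1}]'

```text
clock: 17.2
eef_pos: [0.5186, -0.4135, 0.063]
tool_rot: [0.986, 0.164, -0.0, -0.0]
ft_force: [-0.3, 0.3, -1.2]
grip_width: 0.0391
```

Emit:
play_rows --motion '[{"translation": [0,0,0.1],"roll": 0,"fingers": 1},{"translation": [0,0,0.1],"roll": 0,"fingers": 1},{"translation": [0,0,0.1],"roll": 0,"fingers": 1}]'

```text
clock: 17.45
eef_pos: [0.5187, -0.4137, 0.0626]
tool_rot: [0.986, 0.164, 0.0, 0.0]
ft_force: [-0.5, 0.7, 0.8]
grip_width: 0.0395
```

Emit:
play_rows --motion '[{"translation": [0,0,0.05],"roll": 0,"fingers": 1},{"translation": [0,0,0.05],"roll": 0,"fingers": 0.3},{"translation": [0,0,0.05],"roll": 0,"fingers": 0},{"translation": [0,0,0.05],"roll": 0,"fingers": -0.4},{"translation": [0,0,0.05],"roll": 0,"fingers": -0.7},{"translation": [0,0,0.05],"roll": 0,"fingers": -0.7},{"translation": [0,0,0.05],"roll": 0,"fingers": -0.7},{"translation": [0,0,-1],"roll": 0,"fingers": -0.7},{"translation": [0,0,-3],"roll": 0,"fingers": -0.7},{"translation": [0,0,-6],"roll": 0,"fingers": -0.7},{"translation": [0,0,-9],"roll": 0,"fingers": -0.7},{"translation": [0,0,-12],"roll": 0,"fingers": -0.7},{"translation": [0,0,-15],"roll": 0,"fingers": -0.7},{"translation": [0,0,-17],"roll": 0,"fingers": -0.7},{"translation": [0,0,-17],"roll": 0,"fingers": -0.7},{"translation": [0,0,-17],"roll": 0,"fingers": -0.7}]'

```text
clock: 18.78
eef_pos: [0.5195, -0.4142, 0.2351]
tool_rot: [0.986, 0.164, 0.002, 0.002]
ft_force: [-0.4, 0.2, -0.7]
grip_width: 0.0724
```

Run:
```python
from h import *
c=snap('wrist','w6');b=snap('side','d6')
h=cv2.cvtColor(c['pixels'],cv2.COLOR_RGB2HSV)
m=((h[...,0]>18)&(h[...,0]<32)&(h[...,1]>120)&(h[...,2]>90)).astype(np.uint8)
n,l,st,ce=cv2.connectedComponentsWithStats(m)
for i in range(1,n):
  if st[i,4]>150: print(ce[i],st[i,4],onz(c,*ce[i],.080))
go([0.5178,-.4117,.2])
cv2.imwrite('pics/z6.png',np.hstack([cv2.resize(c['pixels'],(400,300)),cv2.resize(b['pixels'],(400,300))])[:,:,::-1])
```

```text
[312.44823663 221.50511945] 879 [ 0.51752762 -0.41341538  0.08      ]
yaw 18.874499432640558 tilt -0.9999989461149619 t cm [ 0.   -0.16  3.15] roll None clock 18.8833 [ 0.51830673 -0.41325769  0.23153313] F [-0.24297454 -0.08726699 -0.80936391] 0.07276297880979801
```

View pics/z6.png

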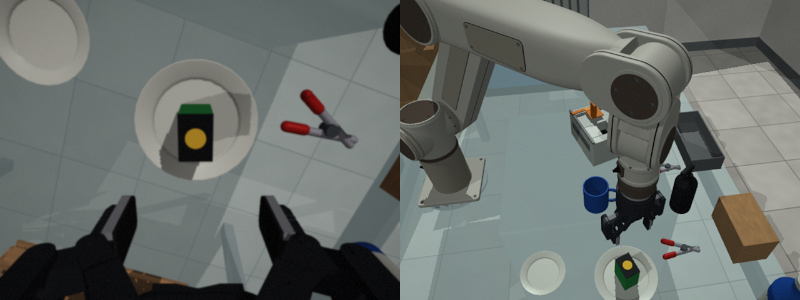

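The cartridge stands upright in the saucer, 2 mm from the measured centre, and the gripper is clear of everything.

```bash
python3 -c "
from h import *
print(bot.job_done())"
```

```text
the job is handed in; nothing more can be done
None
```

The cartridge is out of the doser and standing upright in the middle of the 170 mm saucer. I handed the job in at about 19 s of the 56 s allowed.

- **Guard:** I lifted it about 14 mm over the red bump and slid it until it met its stop. The wrist camera put its travel at 84–85 mm.
- **Latch:** I pressed the cartridge in 2 mm steps at 6–9 N. At about 15 mm the force rose to 13 N, which I took for the hard stop, so I withdrew. That is well under the 35 N limit, and the cartridge sprang up.
- **Placing:** The last wrist picture shows the cartridge upright, about 2 mm from the saucer's measured centre, with the gripper clear of it.

**Disagreements between views:** The side and scene cameras disagreed with the wrist camera by up to 9 mm on the doser, so I used the wrist camera for the close work. I did not re-measure the saucer or the other objects after placing. They looked undisturbed in the last pictures.

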